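Roll the lying paint jar up its sloped gutter into the pocket

TASK

A paint jar lies on its side at the low end of the sloped wooden gutter. With your fingertips, push it up the gutter, over the low ridge and home to the end stop, and leave it resting in the pocket between ridge and stop, so that it cannot roll back down. Only push the jar, do not pick it up, and leave the things standing around the gutter where they are.

Things in the scene. Friction and masses are not known exactly. Their poses are not given: they have to be found in the camera images.
- jar_middle (a point): centre of the jar, half-way along its axis: a closed white paint jar with pink bands and a slightly wider white lid, 54 mm in diameter, 62 mm long, about 0.11 kg (varies by a third), lying on its side across the gutter, in which it rolls freely. This point's z axis is the jar's axis, level and across the gutter.
- jar: the same paint jar; origin at the middle of its bottom disc, 31 mm along its axis from its centre
- seat (a point): fixed point where the jar's centre must come to rest: mid-width of the gutter, 27 mm above its floor. Axes are the gutter's: x UP the slope along the gutter (8 degrees above level), y across it (level), z square to its floor. In this frame the jar's centre starts at x = -199 mm, y about 0, z = 0, lying against a 12 mm high lip whose inner face is at x = -222 mm.
- ridge (a point): crest of the fixed rounded ridge that runs across the gutter's floor, 3 mm high, 14 mm down the slope from the seat: the jar's centre must pass over it, and a jar that has not passed it rolls back down to the lip. In the pocket the jar rests on the floor against the ridge, with about 2 mm of play to the end stop. The gutter is varnished smooth (friction about 0.2).
- stop (a point): middle of the end stop's face towards the gutter, at its foot on the gutter's floor; this face stands 28 mm up the slope from the seat, square to the floor, 42 mm high. The stop is fixed.
- rack: the whole fixed wooden rack that carries the gutter on two trestles, 264 mm long, 110 mm wide: origin midway between its feet, on the desk; x towards the gutter's high end, z up. The gutter is 70 mm wide inside, its side walls 7 mm thick and only 18 mm high above its floor, so the lying jar stands well clear above them. The floor rises from 75 mm above the desk at the lip to 110 mm at the stop.
- cup: bystander: white paper paint cup, 57 mm wide, 60 mm high, standing on the desk; origin at the middle of its underside
- bottle: bystander: upright yellow squeeze bottle with a red nozzle, 43 x 56 mm, 152 mm high; origin at the middle of its underside
- tape: bystander: roll of masking tape lying flat, 101 mm across, 24 mm high; origin at the middle of its underside

How it is judged:
By the outcome, as a careful person would: the job done as asked, in the order asked, and still so for the second after the job is handed in, with the robot touching nothing.
It also fails if it takes over 40 s, if anything falls off the work surface, if the arm or the gripper's body presses on something with over 40 N, if the wrist force passes 120 N, or if a joint passes its speed limit or range.

ROBOT

A 6-joint arm with a two-finger parallel gripper is mounted at the origin on a cart in front of the work surface, level with it; the furniture and walls round the work are solid. World frame = base frame: x ahead of the robot, y to its left, z up, the work surface at z = 0. Lengths are in m, angles in rad, forces in N, time in s.
With the tool pointing down it reaches from about 0.3 to 0.775 m from the base axis. Payload 14.6 kg.
Tool frame: the origin (TCP) lies at the very end of the fingers, on their centre line; the grasp point (between the pads) lies 19 mm behind it (manip.tcp_to_grasp is the distance from the TCP to the grasp point, in m); z points along the fingers, y is the line along which they close (so a half turn about z gives the same grasp; the last joint's range is limited). The gripper opens to 94 mm and grips with 3 to 60 N. Pads are 16 mm wide; open, the fingers measure 119 mm over their backs; the gripper's body (75 mm by 177 mm) begins 78 mm behind the grasp point.
Start: joints at [-1.282, 0.3, 1.521, -0, 1.321, -0.067], TCP at [0.192, -0.516, 0.205] pointing down, gripper open.
Joint ranges: [-3.03, 3.03], [-0.79, 2.21], [0.23, 2.52], [-1.04, 4.18], [0, 3.07], [-2.55, 2.55]. Speed limits (rad/s): [2.22, 2.22, 2.57, 3.14, 3.14, 3.14].

INTERFACE

Orientations are given as a unit quaternion [x, y, z, w].
In Python, from rig import manip gives the robot as it stands.
- The arm moves only by the tool arm_command, never from a script. Its arguments are lists of equal length, an entry for each row: "translation": the shift along the tool's x, y, z in mm, a list of three; "rotation": the turn, a rotation vector about the tool's x, y, z in degrees, a list of three. A call has 1 to 20 rows; each row is the pose to reach, as a shift and turn from the pose commanded when the call began, along the tool's axes at that moment; what a row does not reach only later rows make up. A row lasts 1/8 s, in which the tool goes at most 62.5 mm and 10.7 degrees, less where a joint would pass 70% of its speed; a pose out of reach is approached as far as the arm can. A call with a gripper value outside its range is refused whole. "fingers" is the finger opening in mm, from 0 to 94, set as the call begins (left out, the last holds). The fingers move at their own pace and stop on an object; "force" is the grip in N (left out, the last holds). Time passes only in rows, so rows that repeat a pose let the fingers close. It gives the time, the measured TCP pose, the force, the opening and the grip force at its end, in the units of the state.
- manip.get_obs(): the state, without advancing time (a new reading comes with each control period).
- manip.grab_frame(name): name is "scene" or "top"; returns the picture (384x512x3 uint8, blue, green, red); there is no depth.
- manip.camera_info(name): a dict with "fx", "fy", "cx", "cy" (pixels), "k1" (the pictures are not rectified: a ray, as slopes to the right and down, at radius r is drawn at 1 + k1 r^2 times it, then the intrinsics apply), "xyz" and "orientation" of the camera in the world. Camera axes: x right, y up, looking along -z (the intrinsics and any distortion apply to the point x, -y, -z); pixel columns grow to the right and rows downward; lengths in m; the calibration is good to about 2 mm. A picture is of the moment at which its call begins. camera_info takes no time and is no camera call.
- manip.finish_job(): hands the job in; it is judged then, once.
The state is a dict: "t": time; "joints": joint angles; "qd": joint speeds; "tau": joint torques, N m; "position": TCP position; "orientation": TCP orientation; "wrist_force": force on the tool from outside, world axes, zero at the start; "ft_torque": the same for the moment, N m; "width": finger opening in m; "finger_force": force on a finger pad.
Only numpy, scipy, OpenCV 4.12 (cv2) and the standard library are available. Lean on these libraries where they do the work, as an engineer would, in place of code of your own. Each camera call takes 0.05 s, during which the arm holds its last target. There are 200 camera calls.

## Working session

There is one attempt and no reset: what is moved stays moved. The work goes in short steps, Python scripts to look and compute and a tool call to move; the robot and the scene stay as the last step left them, time stands still between calls to the robot, and variables do not carry over. Pictures are saved under pics/ and viewed, at most 10 in all, crops included, and the job is handed in when it is done.

Besides the shell and the picture viewer there is one more tool, called after "Emit:" as name(argument=value, ...) on one line, values as JSON. arm_command: Moves the arm, as the interface text tells. Its arguments: {"type":"object","properties":{"translation":{"type":"array","items":{"type":"array","items":{"type":"number"}}},"rotation":{"type":"array","items":{"type":"array","items":{"type":"number"}}},"fingers":{"type":"number"},"force":{"type":"number"}},"required":["translation","rotation"]}

```bash
mkdir -p pics
python3 - <<'E'
from rig import manip
import cv2
for n in("scene","top"):
    f=manip.grab_frame(n); cv2.imwrite(f"pics/{n}0.png",cv2.resize(f,None,fx=1.5,fy=1.5,interpolation=cv2.INTER_CUBIC)); print(n,manip.camera_info(n))
o=manip.get_obs(); print(o)
E
```

```text
scene {'fx': 399.157471298498, 'fy': 399.157471298498, 'cx': 251.7102170232824, 'cy': 194.10135074120842, 'k1': -0.13811992152845645, 'xyz': array([ 0.37210385, -0.84600836,  0.79985867]), 'orientation': array([ 0.3754728 , -0.033976  , -0.08820045,  0.92200135])}
top {'fx': 490.82959717345307, 'fy': 490.82959717345307, 'cx': 262.61163338879993, 'cy': 187.65212709944473, 'k1': -0.19848783854687824, 'xyz': array([ 0.28806523, -0.18424695,  1.33282658]), 'orientation': array([ 0.05550167, -0.04552721, -0.70107152,  0.70946851])}
{'t': 0.1, 'joints': array([-1.28156989e+00,  3.00374647e-01,  1.52153987e+00, -7.08304617e-06,
        1.32070543e+00, -6.66247708e-02]), 'qd': array([-0.00036836,  0.00095986, -0.00019719, -0.00013405, -0.00077669,
       -0.00011739]), 'tau': array([ 1.60296400e-03, -5.32650375e+01, -3.53284729e+01,  7.09766708e-02,
        2.34916684e-02, -5.66128767e-05]), 'position': array([ 0.19152606, -0.51531289,  0.20495667]), 'orientation': array([ 9.84212669e-01,  1.76989150e-01, -6.04608316e-05, -5.10085808e-04]), 'wrist_force': array([ 0.08293261,  0.42125309, -0.75456652]), 'ft_torque': array([-0.02770594,  0.01348653,  0.0286629 ]), 'finger_force': 0.0, 'width': 0.09357177221540319}
```

View pics/scene0.png

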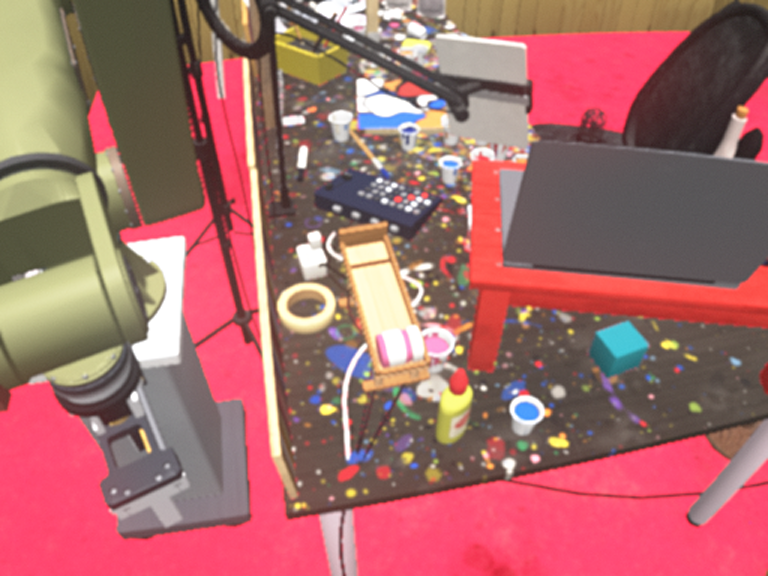

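View pics/top0.png

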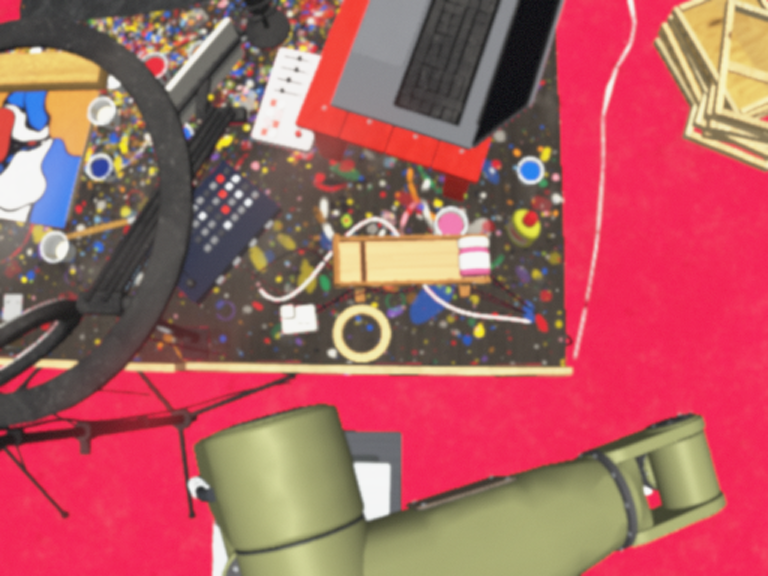

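The scene view shows the jar at about (400,346) near the lip, the stop at (362,232) and the bottle at (455,410). In the top view the jar is at (474,257), the ridge at x≈364, the stop at x≈335, the tape at (361,333) and the cup at (450,220). I'll enlarge both to measure.

Run:
```python
import cv2
from rig import manip
f=manip.grab_frame("scene"); c=f[135:305,170:330]; cv2.imwrite("pics/s1.png",cv2.resize(c,None,fx=3.5,fy=3.5,interpolation=cv2.INTER_CUBIC))
f=manip.grab_frame("top"); c=f[130:250,180:380]; cv2.imwrite("pics/t1.png",cv2.resize(c,None,fx=4,fy=4,interpolation=cv2.INTER_CUBIC))
```

```text
(no output)
```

View pics/s1.png

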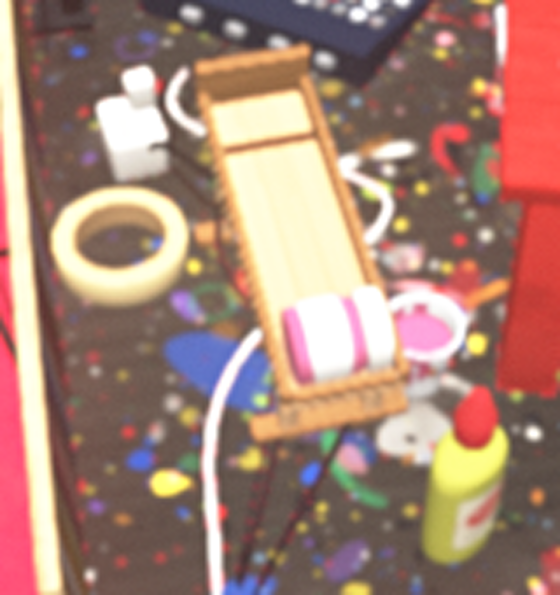

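View pics/t1.png

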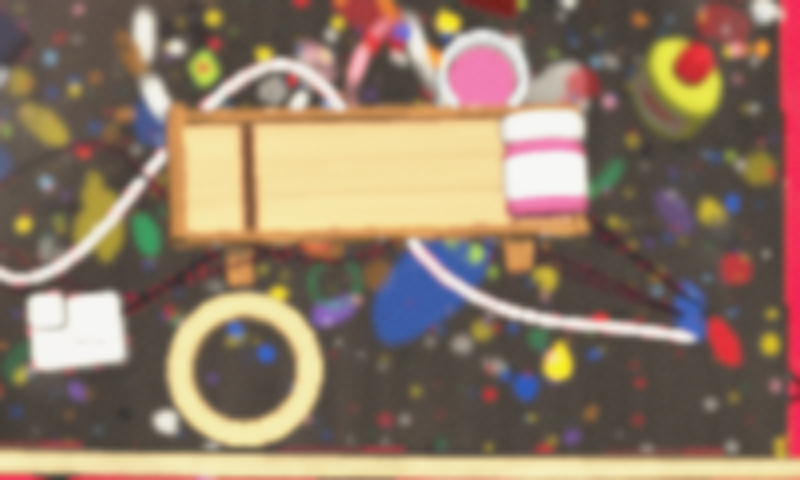

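Scene crop: ridge ends at (224,148) and (315,131), stop foot at (213,108) and (302,91). Top crop: ridge ends at (249,122) and (251,230), with the jar spanning x 503–588, y 110–216. Next I fit the rack pose to both views and triangulate the tall obstacles.

```bash
cat > h.py <<'E'
import numpy as np
from rig import manip
from scipy.optimize import least_squares
from scipy.spatial.transform import Rotation as R
C={n:manip.camera_info(n) for n in("scene","top")}
def proj(n,p):
    c=C[n]; q=R.from_quat(c["orientation"]).inv().apply(np.atleast_2d(p)-c["xyz"])
    s=np.c_[q[:,0],-q[:,1]]/-q[:,2:]; s=s*(1+c["k1"]*(s**2).sum(1,keepdims=True))
    return s*[c["fx"],c["fy"]]+[c["cx"],c["cy"]]
def S(x,y): return [170+x/3.5,135+y/3.5]
def T(x,y): return [180+x/4,130+y/4]
def tri(s,t):
    f=lambda p:np.r_[proj("scene",p)[0]-s,proj("top",p)[0]-t]
    r=least_squares(f,[.35,-.2,.1]); return r.x.round(4),np.abs(r.fun).max().round(1)
def frame(p): return R.from_euler("ZY",[p[3],-np.radians(8)])
def g2w(p,u): return p[:3]+frame(p).apply(np.array(u)/1000)
E
python3 - <<'E'
from h import *
sc=[((-14,35,-25),S(224,148)),((-14,-35,-25),S(315,131)),((28,35,-27),S(213,108)),((28,-35,-27),S(302,91)),((35,42,15),S(197,62)),((35,-42,15),S(307,44)),((-229,42,-12),S(282,400)),((-229,-42,-12),S(408,375))]
tp=[((-14,-35,-25),T(249,122)),((-14,35,-25),T(251,230)),((35,-42,15),T(170,104)),((35,42,15),T(172,243)),((-229,-42,-12),T(588,108)),((-229,42,-12),T(588,236))]
def f(p): return np.r_[(proj("scene",g2w(p,[a for a,_ in sc]))-[b for _,b in sc]).ravel(),(proj("top",g2w(p,[a for a,_ in tp]))-[b for _,b in tp]).ravel()]
r=least_squares(f,[.35,-.1,.13,np.pi/2],loss="soft_l1"); p=r.x
print("seat",p[:3].round(4),"yaw",np.degrees(p[3]).round(2),"expected z floor .110 at stop ->",g2w(p,[28,0,-27]).round(4));print(f(p).reshape(-1,2).round(1).tolist())
np.save("p.npy",p)
for n,u in(("jar",[-199,0,0]),("start tcp",[-199-37,0,-5])): print(n,g2w(p,u).round(4),proj("scene",g2w(p,u)),proj("top",g2w(p,u)))
print("jarpx",S(342,335),T(545,163))
print("ridge mid tri",tri(S(269,139),T(250,176)))
print("slab corner",tri([470/1.5,275/1.5],[478/1.5,182/1.5]),"slab far",tri([475/1.5,165/1.5],[297/1.5,122/1.5]))
print("bottle tip",tri(S(479,392),T(692,60)),"cup rim",tri(S(425,328),T(484,75)))
E
```

```text
seat [ 0.4965 -0.1037  0.135 ] yaw 92.65 expected z floor .110 at stop -> [ 0.495  -0.0722  0.1122]
[[-0.8, 0.0], [0.1, 0.4], [-0.9, -0.4], [-0.1, 0.2], [0.1, 0.2], [1.1, 0.3], [-0.4, -0.5], [0.3, -0.6], [-0.3, 0.6], [-0.0, 0.8], [0.9, -0.7], [1.1, -1.6], [-1.7, -0.1], [0.0, 0.0]]
jar [ 0.5056 -0.3005  0.1074] [[265.61319187 230.99142867]] [[315.91619193 172.16403548]]
start tcp [ 0.5073 -0.3364  0.0973] [[269.7247962 246.3350671]] [[329.51289551 172.37625085]]
jarpx [267.7142857142857, 230.71428571428572] [316.25, 170.75]
ridge mid tri (array([ 0.4978, -0.1145,  0.11  ]), np.float64(0.2))
slab corner (array([ 0.6036, -0.2958,  0.2325]), np.float64(0.1)) slab far (array([ 0.707 , -0.007 ,  0.2086]), np.float64(0.7))
bottle tip (array([ 0.5698, -0.3898,  0.1482]), np.float64(0.7)) cup rim (array([ 0.5776, -0.2658,  0.0568]), np.float64(0.1))
```

Rack fit is good to about 1 px. The jar lies at (0.506,-0.301,0.107), and the gutter runs at yaw 92.6°. A shelf corner stands near x=0.60, y=-0.30, z=0.23, so I keep the gripper's long side along the gutter and push with closed fingertips.

```bash
cat >> h.py <<'E'
def delta(target,yaw=None):
    o=manip.get_obs(); q=R.from_quat(o["orientation"])
    d=q.inv().apply(target-o["position"])*1000
    if yaw is not None:
        G=R.from_euler("z",yaw)*R.from_quat([1,0,0,0]); return d.round(1),np.degrees((q.inv()*G).as_rotvec()).round(2)
    return d.round(1)
E
python3 - <<'E'
from h import *
p=np.load("p.npy"); t=g2w(p,[-258,0,-4]); print(t); print(delta(np.r_[t[:2],.205],p[3]-np.pi/2))
E
```

```text
[ 0.50827314 -0.3583134   0.0951798 ]
(array([ 3.516e+02, -3.690e+01,  2.000e-01]), array([-0.04,  0.  , 17.73]))
```

Emit:
arm_command(translation=[[45,-5,0],[95,-10,0],[145,-15,0],[195,-20,0],[245,-26,0],[295,-31,0],[335,-35,0],[351.6,-36.9,0],[351.6,-36.9,0],[351.6,-36.9,0]], rotation=[[0,0,4],[0,0,8],[0,0,12],[0,0,16],[0,0,17.7],[0,0,17.7],[0,0,17.7],[0,0,17.7],[0,0,17.7],[0,0,17.7]], fingers=0, force=20)

```text
t: 1.45
position: [0.5073, -0.3592, 0.2055]
orientation: [1.0, 0.023, -0.0, 0.0]
wrist_force: [-0.1, -0.5, 0.3]
width: 0.0005
finger_force: 0.0
```

Run:
```python
from h import *
import cv2
p=np.load("p.npy"); t=g2w(p,[-258,0,-4]); o=manip.get_obs(); print(delta(t,p[3]-np.pi/2),o["position"],o["joints"],o["width"],o["t"])
f=manip.grab_frame("scene"); cv2.imwrite("pics/s2.png",cv2.resize(f[100:320,140:340],None,fx=2.5,fy=2.5,interpolation=cv2.INTER_CUBIC))
```

```text
(array([  1. ,  -0.9, 110.3]), array([ 0.  ,  0.01, -0.03])) [ 0.50731543 -0.35924992  0.20546985] [-6.74988670e-01  4.61613620e-01  1.29968751e+00 -2.10320296e-04
  1.38042475e+00  8.50035252e-01] 0.0005122373241612137 1.45
```

View pics/s2.png

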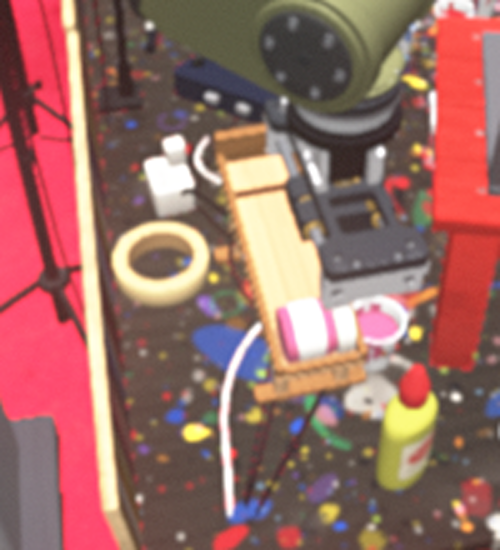

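The gripper stands above the low end and the jar is unmoved at (315,330) in the crop. The fingers are hard to make out, so I project the TCP to check.

Run:
```python
from h import *
import cv2
p=np.load("p.npy"); o=manip.get_obs()
for dz in(0,.05,.1): print((proj("scene",o["position"]+[0,0,dz])-[140,100])*2.5, proj("top",o["position"]+[0,0,dz]))
f=manip.grab_frame("top"); cv2.imwrite("pics/t2.png",cv2.resize(f[100:260,220:400],None,fx=3.5,fy=3.5,interpolation=cv2.INTER_CUBIC))
```

```text
[[334.83876347 305.32068874]] [[344.78973702 164.49427039]]
[[337.31281691 261.75067941]] [[348.15313451 160.28863004]]
[[340.00377984 213.71706211]] [[351.82472516 155.69301103]]
```

View pics/t2.png

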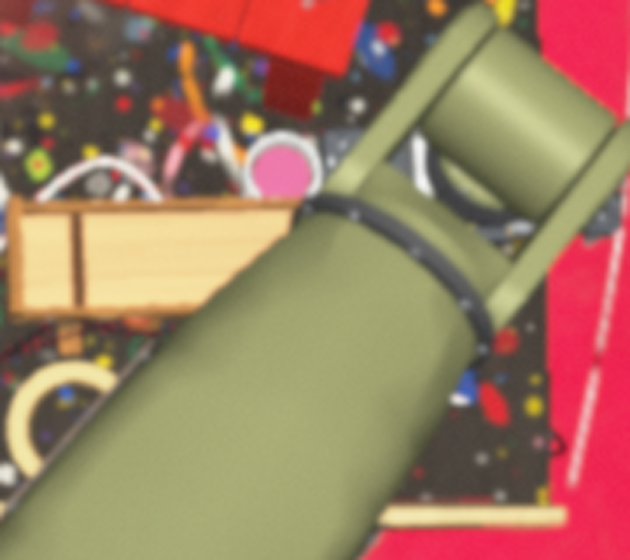

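Consistent: the fingers are hidden behind the body and forearm, and the jar has not moved. Descend behind the jar.

Emit:
arm_command(translation=[[1,-0.9,30],[1,-0.9,60],[1,-0.9,85],[1,-0.9,100],[1,-0.9,108],[1,-0.9,110],[1,-0.9,110]], rotation=[[0,0,0],[0,0,0],[0,0,0],[0,0,0],[0,0,0],[0,0,0],[0,0,0]])

```text
t: 2.42
position: [0.5095, -0.3578, 0.0961]
orientation: [1.0, 0.023, 0.0, 0.0]
wrist_force: [0.3, 0.1, 0.1]
width: 0.0
finger_force: 0.0
```

Run:
```python
from h import *
import cv2
p=np.load("p.npy"); o=manip.get_obs(); print(o["position"],o["wrist_force"],(frame(p).inv().apply(o["position"]-p[:3])*1000).round(1))
for u in(-234,-100,-60,-50,-45,-40,-36): print(u,delta(g2w(p,[u,0,-4])))
f=manip.grab_frame("scene"); cv2.imwrite("pics/s3.png",cv2.resize(f[140:310,180:330],None,fx=3.5,fy=3.5,interpolation=cv2.INTER_CUBIC))
```

```text
[ 0.50948546 -0.3577646   0.09614808] [0.34216827 0.06493779 0.05746489] [-257.4   -1.2   -3.1]
-234 [ -1.2 -23.3  -2.4]
-100 [  -1.1 -156.   -21.1]
-60 [  -1.1 -195.6  -26.7]
-50 [  -1.1 -205.5  -28.1]
-45 [  -1.1 -210.4  -28.8]
-40 [  -1.1 -215.4  -29.5]
-36 [  -1.1 -219.3  -30.1]
```

View pics/s3.png

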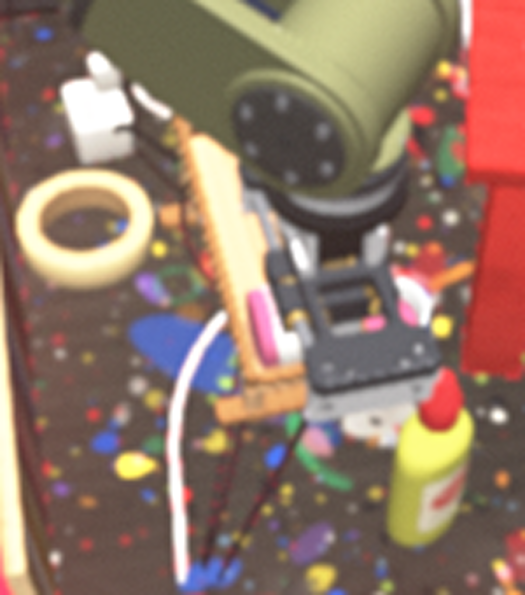

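The jar is at the lip at (265,330), clear of the gripper, which is at the right height behind it. Start the push.

Emit:
arm_command(translation=[[-1,-8,-0.3],[-1,-15,-1.2],[-1,-22,-2.2],[-1,-29,-3.2],[-1,-37,-4.3],[-1,-45,-5.5],[-1,-53,-6.6],[-1,-61,-7.7],[-1,-69,-8.8],[-1,-77,-10],[-1,-85,-11.1],[-1,-93,-12.2],[-1,-101,-13.3],[-1,-109,-14.5],[-1,-117,-15.6],[-1,-125,-16.7],[-1,-133,-17.8],[-1,-140,-18.8],[-1,-146,-19.7],[-1,-150,-20.2]], rotation=[[0,0,0],[0,0,0],[0,0,0],[0,0,0],[0,0,0],[0,0,0],[0,0,0],[0,0,0],[0,0,0],[0,0,0],[0,0,0],[0,0,0],[0,0,0],[0,0,0],[0,0,0],[0,0,0],[0,0,0],[0,0,0],[0,0,0],[0,0,0]])

```text
t: 4.97
position: [0.5013, -0.2074, 0.1158]
orientation: [1.0, 0.023, 0.0, 0.0]
wrist_force: [0.5, -1.1, 0.3]
width: 0.0006
finger_force: 0.4
```

Run:
```python
from h import *
import cv2
p=np.load("p.npy"); o=manip.get_obs(); print(o["position"],o["wrist_force"],(frame(p).inv().apply(o["position"]-p[:3])*1000).round(1))
for u in(-60,-52,-44,-40): print(u,delta(g2w(p,[u,0,-3])))
a=manip.grab_frame("scene")[120:290,180:310]; b=manip.grab_frame("top")[140:210,190:370]
k=dict(dsize=None,fx=3.4,fy=3.4,interpolation=cv2.INTER_CUBIC)
a=cv2.resize(a,None,fx=3.4,fy=3.4,interpolation=2)
cv2.imwrite("pics/s4.png",a); cv2.imwrite("pics/t4.png",cv2.resize(b,None,fx=4,fy=4,interpolation=2))
```

```text
[ 0.5012745  -0.20739286  0.11575561] [ 0.47517326 -1.09863155  0.28771723] [-105.5    0.    -4.7]
-60 [  0.  -44.9  -8. ]
-52 [  0.  -52.8  -9.1]
-44 [  0.  -60.7 -10.2]
-40 [  0.  -64.7 -10.8]
```

View pics/s4.png

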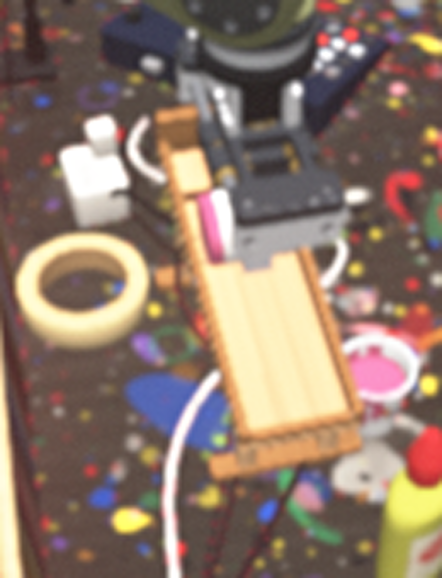

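The jar's end shows at (213,225), square in the gutter ahead of the finger, at about 1 N. I continue, slowly over the ridge.

Emit:
arm_command(translation=[[0,-6,-1.2],[0,-12,-3],[0,-18,-4],[0,-24,-5],[0,-30,-6],[0,-35,-6.8],[0,-40,-7.5],[0,-43,-8],[0,-45.5,-8.3],[0,-48,-8.7],[0,-50,-9],[0,-52,-9.3],[0,-54,-9.7],[0,-55.5,-9.9],[0,-57,-10.1],[0,-58.5,-10.3],[0,-60,-10.5],[0,-60,-10.5]], rotation=[[0,0,0],[0,0,0],[0,0,0],[0,0,0],[0,0,0],[0,0,0],[0,0,0],[0,0,0],[0,0,0],[0,0,0],[0,0,0],[0,0,0],[0,0,0],[0,0,0],[0,0,0],[0,0,0],[0,0,0],[0,0,0]])

```text
t: 7.32
position: [0.4984, -0.1477, 0.1261]
orientation: [1.0, 0.024, 0.0, -0.0]
wrist_force: [0.5, 0.2, 0.1]
width: 0.0003
finger_force: 0.0
```

Run:
```python
from h import *
import cv2
p=np.load("p.npy"); o=manip.get_obs(); print(o["t"],o["position"],o["wrist_force"],(frame(p).inv().apply(o["position"]-p[:3])*1000).round(1))
a=manip.grab_frame("scene")[125:225,190:290]; b=manip.grab_frame("top")[140:210,200:300]
a=cv2.resize(a,None,fx=4,fy=4,interpolation=2);b=cv2.resize(b,None,fx=4,fy=4,interpolation=2)
cv2.imwrite("pics/s5.png",np.hstack([a,np.vstack([b,np.zeros((120,400,3),np.uint8)])]))
```

```text
7.325 [ 0.49843967 -0.14766467  0.12614583] [0.45571912 0.23711777 0.06513022] [-44.9   0.1  -2.7]
```

View pics/s5.png

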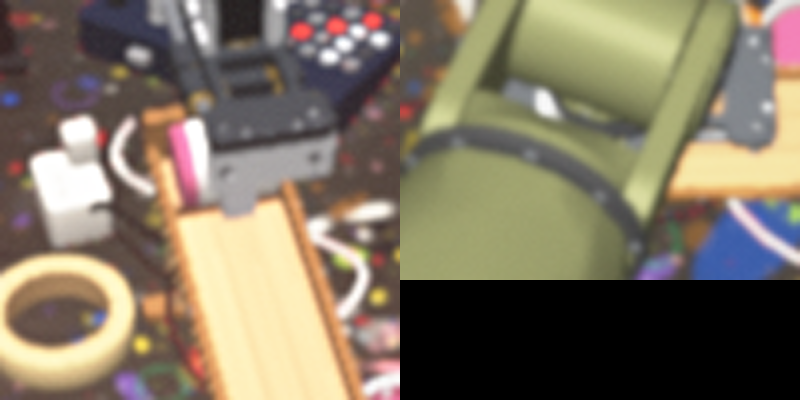

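The jar's end is now at (187,160), against the stop region, and the contact force has dropped to zero. It has rolled over the ridge into the pocket. I nudge it gently towards the stop.

Emit:
arm_command(translation=[[0,-1.5,-0.2],[0,-3,-0.4],[0,-4,-0.6],[0,-5,-0.7],[0,-6,-0.8],[0,-6,-0.8]], rotation=[[0,0,0],[0,0,0],[0,0,0],[0,0,0],[0,0,0],[0,0,0]])

```text
t: 8.18
position: [0.4981, -0.1418, 0.127]
orientation: [1.0, 0.023, 0.0, 0.0]
wrist_force: [0.0, 0.2, -0.3]
width: 0.0004
finger_force: 0.0
```

Emit:
arm_command(translation=[[0,-0.7,-0.1],[0,-1.4,-0.2],[0,-2,-0.3],[0,-2.5,-0.3],[0,-2.5,-0.3]], rotation=[[0,0,0],[0,0,0],[0,0,0],[0,0,0],[0,0,0]])

```text
t: 8.8
position: [0.4981, -0.1394, 0.1273]
orientation: [1.0, 0.023, 0.0, 0.0]
wrist_force: [0.5, 0.6, 0.8]
width: 0.0004
finger_force: 0.5
```

Emit:
arm_command(translation=[[0,-0.7,-0.1],[0,-1.4,-0.2],[0,-2,-0.2],[0,-2,-0.2]], rotation=[[0,0,0],[0,0,0],[0,0,0],[0,0,0]])

```text
t: 9.3
position: [0.4979, -0.1381, 0.1275]
orientation: [1.0, 0.023, 0.0, 0.001]
wrist_force: [-0.0, -7.3, 0.4]
width: 0.0006
finger_force: 3.5
```

Firm contact (7 N) shows the jar is against the stop. I back away slowly along the gutter, then lift and retreat so I can see.

Emit:
arm_command(translation=[[0,2,0],[0,4,0.2],[0,8,0.5],[0,16,1],[0,28,0],[0,38,-10],[0,45,-30],[0,50,-60],[0,60,-95],[0,75,-120],[-40,95,-125],[-80,135,-125],[-125,175,-125],[-170,215,-125],[-215,250,-125],[-240,270,-125],[-240,270,-125]], rotation=[[0,0,0],[0,0,0],[0,0,0],[0,0,0],[0,0,0],[0,0,0],[0,0,0],[0,0,0],[0,0,0],[0,0,0],[0,0,0],[0,0,0],[0,0,0],[0,0,0],[0,0,0],[0,0,0],[0,0,0]])

```text
t: 11.42
position: [0.2692, -0.4196, 0.253]
orientation: [1.0, 0.022, 0.0, 0.0]
wrist_force: [0.9, -0.2, -0.6]
width: 0.0008
finger_force: 0.0
```

Run:
```python
from h import *
import cv2
p=np.load("p.npy"); o=manip.get_obs(); print(o["t"],o["position"],o["wrist_force"])
print((proj("scene",g2w(p,[0,0,0]))-[180,120])*3,(proj("top",g2w(p,[0,0,0]))-[190,130])*3+[450,0])
a=manip.grab_frame("scene")[120:270,180:330]; b=manip.grab_frame("top")[130:230,190:300]
a=cv2.resize(a,None,fx=3,fy=3,interpolation=2);b=cv2.resize(b,None,fx=3,fy=3,interpolation=2)
c=np.zeros((450,780,3),np.uint8); c[:,:450]=a; c[:300,450:]=b; cv2.imwrite("pics/f.png",c)
```

```text
11.425 [ 0.26921699 -0.41963465  0.25303398] [ 0.89601903 -0.17381871 -0.61357066]
[[197.02701831 133.57026193]] [[592.75080238 128.98370418]]
```

View pics/f.png

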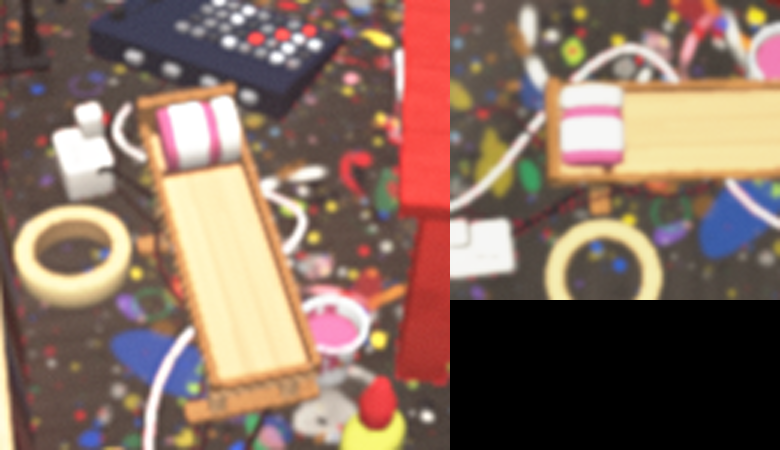

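The jar rests in the pocket at the stop, at (199,133) in the scene crop and (592,125) in the top crop, on the predicted seat pixels. The tape, cup and bottle are where they were.

```bash
python3 -c "
from rig import manip
print(manip.finish_job())"
```

```text
the job is handed in; nothing more can be done
None
```

The jar was pushed over the ridge and against the end stop, rests in the pocket with the cup, bottle and tape undisturbed, and the job was handed in at about 11.5 s of the 40 s limit.

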